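Put the mixed-up rubber stamps back on their own ink pads

ROBOT

A 7-joint arm with a two-finger parallel gripper is mounted at the origin on the work surface. World frame = base frame: x ahead of the robot, y to its left, z up, the work surface at z = 0. Lengths are in m, angles in rad, forces in N, time in s.
With the tool pointing down it reaches from about 0.425 to 0.925 m from the base axis. Payload 6.8 kg.
Tool frame: the origin (TCP) lies midway between the tips of the shut fingers; the grasp point (between the pads) lies 19 mm behind it; z points along the fingers, y is the direction in which the jaws open and shut (so a half turn about z gives the same grasp; the last joint's range is limited). The gripper opens to 88 mm and grips with 3 to 60 N. Pads are 20 mm wide; open, the fingers measure 115 mm over their backs; the gripper's body (75 mm by 178 mm) begins 61 mm behind the grasp point.
Start: joints at [-1.442, 0.477, 0.022, 1.555, -0.011, 1.109, -0.083], TCP at [0.158, 0.656, 0.223] pointing down, gripper open.
Joint ranges: [-2.96, 2.96], [-0.34, 2.1], [-1.41, 1.46], [0.24, 2.44], [-1.37, 4.51], [0.17, 1.92], [-2.96, 2.96]. Speed limits (rad/s): [2.39, 2.39, 3.14, 3.14, 3.14, 3.14, 3.14].

INTERFACE

Orientations are given as a unit quaternion [x, y, z, w].
In Python, from plant import * gives the robot as it stands. The module is installed in compiled form; this text tells all that it offers.
- The arm moves only by the tool servo_tool, never from a script. Its argument "rows" is a list of rows, each a list of 5 numbers: the closure, from 0 (fully open) to 1 (shut), then the shift along the tool's x, y, z normalised to -1 to 1, where 1 is 300 mm, then the turn about the tool's z normalised to -1 to 1, where 1 is 0.12 rad. A call has 1 to 5 rows; each row shifts and turns the commanded pose from where the row before left it, along the tool's axes as they then stand; what a row does not reach is not made up. A row lasts 1/12 s, in which the tool goes at most 41.7 mm and 7.16 degrees, less where a joint would pass 70% of its speed; a pose out of reach is approached as far as the arm can. A call with a number of a shift or a turn outside -1 to 1 is refused whole. A call with a gripper value outside its range is refused whole. The fingers move at their own pace and stop on an object; "force" is the grip in N (left out, the last holds). Time passes only in rows, so rows that do not move let the fingers close. It gives the time, the measured TCP pose, the force and the opening at its end, in the units of the state.
- get_state(): the state, without advancing time (a new reading comes with each control period).
- camera(name): name is "side" or "top"; returns a dict with "frame" (420x560x3 uint8, red, green, blue), "intrinsics" (3x3 intrinsics, pixels), "distortion" ([k1, k2, p1, p2, k3] as OpenCV has them; the pictures are not rectified), "R" (3x3) and "t" (3): a world point X has camera coordinates R X + t. Camera axes: x right, y down, z forward; pixel columns grow to the right and rows downward; lengths in m; the calibration is good to about 2 mm. A picture is of the moment at which its call begins. There is no depth.
- hand_in(): hands the job in, once; it reports no verdict.
The state is a dict: "t": time; "joint_pos": joint angles; "qd": joint speeds; "effort": joint torques, N m; "eef_pos": TCP position; "tool_rot": TCP orientation; "contact_force": force on the tool from outside, world axes, zero at the start; "torque": the same for the moment, N m; "width": finger opening in m.
Only numpy, scipy, OpenCV 4.12 (cv2) and the standard library are available. Lean on these libraries where they do the work, as an engineer would, in place of code of your own. Each camera call takes 0.05 s, during which the arm holds its last target. There are 200 camera calls.

TASK

The three rubber stamps on the desk are standing on each other's ink pads: swap them round so that each stamp stands upright and flat inside the tin of its own colour, parking one in the empty grey dish on the way. The stamps are inky, so never stand or lay one on the desk, and set them down rather than drop them. Leave the glue stick and the mug where they are.

Things in the scene. Friction and masses are not known exactly. Their poses are not given: they have to be found in the camera images.
- red_stamp_mid (a point): the red rubber stamp (loose, about 70 g): an upright red plastic handle, a 26 mm thick cylinder with a 29 mm ball end at the top, on a round black foot 44 mm across and 14 mm high; 90 mm tall in all. The point is its centre, 45 mm above its underside, on the handle's axis: a good place to grip from above. z is up along the handle. At the start it stands on a pad of another colour
- blue_stamp_mid (a point): the blue rubber stamp (loose, about 70 g): an upright blue plastic handle, a 26 mm thick cylinder with a 29 mm ball end at the top, on a round black foot 44 mm across and 14 mm high; 90 mm tall in all. The point is its centre, 45 mm above its underside, on the handle's axis: a good place to grip from above. z is up along the handle. At the start it stands on a pad of another colour
- green_stamp_mid (a point): the green rubber stamp (loose, about 70 g): an upright green plastic handle, a 26 mm thick cylinder with a 29 mm ball end at the top, on a round black foot 44 mm across and 14 mm high; 90 mm tall in all. The point is its centre, 45 mm above its underside, on the handle's axis: a good place to grip from above. z is up along the handle. At the start it stands on a pad of another colour
- red_pad_top (a point): the red ink pad: a round red open tin fixed to the desk, 74 mm across outside, 68 mm inside, its rim 20 mm above the desk, with a firm red pad as its inner floor, 12 mm above the desk. The point is the centre of the pad's surface; z is up. A stamp standing on it has its centre 45 mm above this point
- blue_pad_top (a point): the blue ink pad: a round blue open tin fixed to the desk, 74 mm across outside, 68 mm inside, its rim 20 mm above the desk, with a firm blue pad as its inner floor, 12 mm above the desk. The point is the centre of the pad's surface; z is up. A stamp standing on it has its centre 45 mm above this point
- green_pad_top (a point): the green ink pad: a round green open tin fixed to the desk, 74 mm across outside, 68 mm inside, its rim 20 mm above the desk, with a firm green pad as its inner floor, 12 mm above the desk. The point is the centre of the pad's surface; z is up. A stamp standing on it has its centre 45 mm above this point
- grey_dish_top (a point): the parking dish: a round light-grey dish fixed to the desk, of exactly the same shape and sizes as the ink tins, empty at the start. The point is the centre of its inner floor, 12 mm above the desk
- glue_mid (a point): a glue stick standing upright on the desk (loose): white with orange band and orange cap, 30 mm across, 94 mm tall; the point is its centre. Not to be moved
- mug_mid (a point): a white mug standing on the desk (loose), 76 mm across plus a handle, 85 mm tall; the point is its centre. Not to be moved

How it is judged:
By the outcome, as a careful person would: the job done as asked, in the order asked, and still so for the second after the job is handed in, with the robot touching nothing.
It also fails if it takes over 102 s, if anything falls off the work surface, if the arm or the gripper's body presses on something with over 40 N, if the wrist force passes 120 N, or if a joint passes its speed limit or range.

## Working session

There is one attempt and no reset: what is moved stays moved. The work goes in short steps, Python scripts to look and compute and a tool call to move; the robot and the scene stay as the last step left them, time stands still between calls to the robot, and variables do not carry over. Pictures are saved under pics/ and viewed, about 12 in all and at most 16, crops included, and the job is handed in when it is done.

Besides the shell and the picture viewer there is one more tool, called after "Call:" in YAML: its name, and indented under it one key for each argument. servo_tool: Moves the arm, as the interface text tells. Its arguments: {"type":"object","properties":{"rows":{"type":"array","items":{"type":"array","items":{"type":"number"}}},"force":{"type":"number"}},"required":["rows"]}

```bash
mkdir -p pics; python3 - <<'E'
from plant import *
import cv2,pickle
s=get_state();print({k:(v if isinstance(v,float) else [round(float(a),4) for a in v]) for k,v in s.items()})
d={}
for n in("side","top"):
    c=camera(n);d[n]=c;cv2.imwrite(f"pics/{n}0.png",c["frame"][:,:,::-1]);print(n,c["intrinsics"],c["distortion"],-c["R"].T@c["t"],c["R"])
pickle.dump(d,open("d0.pkl","wb"))
E
```

```text
{'t': 0.0, 'joint_pos': [-1.4421, 0.4778, 0.0223, 1.5564, -0.0115, 1.1093, -0.0831], 'qd': [0.0016, -0.0004, -0.0003, 0.0003, -0.0004, -0.0005, 0.0009], 'effort': [0.0, -58.2867, 1.5345, -27.2618, -0.0544, 0.017, 0.0002], 'eef_pos': [0.1582, 0.6556, 0.2217], 'tool_rot': [0.1181, 0.993, -0.0009, -0.0], 'contact_force': [-0.0968, 0.0862, -1.0912], 'torque': [-0.0576, 0.0027, 0.0321], 'width': 0.08803799786166772}
side [[417.9246906    0.         277.69082185]
 [  0.         417.9246906  203.44865204]
 [  0.           0.           1.        ]] [0.00401991 0.         0.         0.         0.        ] [0.29269879 0.45383509 0.65515635] [[-0.85315908 -0.52162     0.00567088]
 [-0.40249269  0.65132177 -0.64325701]
 [ 0.33184216 -0.55108305 -0.76562932]]
top [[427.23889241   0.         280.04602806]
 [  0.         427.23889241 208.36399709]
 [  0.           0.           1.        ]] [-0.00769047  0.          0.          0.          0.        ] [ 0.43428514 -0.00659484  0.80892161] [[-0.00725916 -0.99928534 -0.03709608]
 [-0.98827435  0.01282734 -0.15214885]
 [ 0.15251596  0.03555663 -0.98766118]]
```

View pics/side0.png

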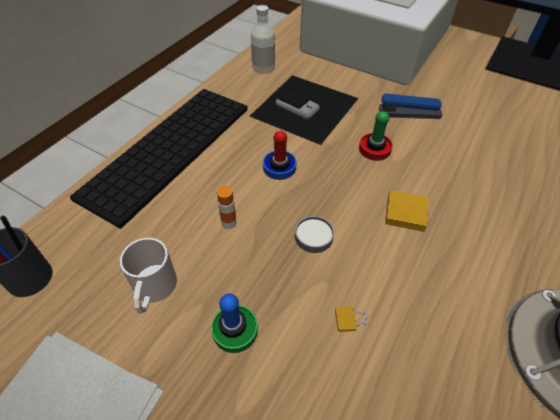

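View pics/top0.png

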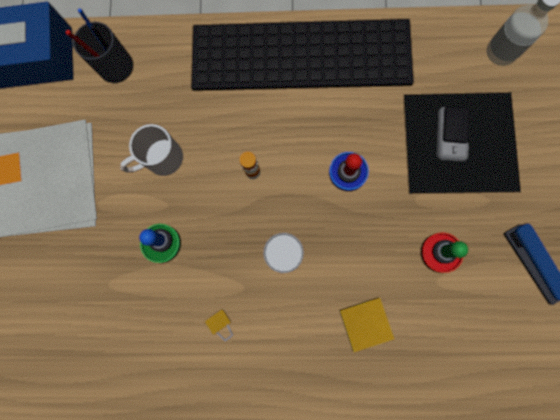

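The pictures show the red stamp on blue (top 350,170), the green on red (443,252), the blue on green (160,243), and the grey dish at (284,253). The glue is near (250,163) and the mug near (150,147).

```bash
cat > h.py <<'E'
import numpy as np,cv2
from scipy.spatial.transform import Rotation as Rn
def ray(c,u,v):
    p=cv2.undistortPoints(np.array([[[u,v]]],float),c["intrinsics"],np.array(c["distortion"],float))[0,0]
    return -c["R"].T@c["t"], c["R"].T@np.array([p[0],p[1],1])
def onz(c,uv,z):
    o,d=ray(c,*uv); return (o+d*(z-o[2])/d[2])[:2]
def masks(f):
    h=cv2.cvtColor(f,cv2.COLOR_RGB2HSV);H,S,V=[h[...,i].astype(int) for i in range(3)]
    sat=(S>150)&(V>60)
    return dict(red=sat&((H<5)|(H>172)),blue=sat&(H>105)&(H<130),green=sat&(H>50)&(H<90))
def blobs(m):
    n,l,st,ce=cv2.connectedComponentsWithStats(m.astype(np.uint8))
    return [(l==i,st[i]) for i in range(1,n) if st[i][4]>60]
def tip(b):
    d=cv2.distanceTransform(b.astype(np.uint8),cv2.DIST_L2,5)
    ys,xs=np.where(d>d.max()-.6); return xs.mean(),ys.mean(),d.max()
def togo(s,target,z):
    R=Rn.from_quat(s["tool_rot"]).as_matrix()
    return R.T@(np.array([*target,z])-s["eef_pos"])/.3
E
python3 - <<'E'
import pickle;from h import *
d=pickle.load(open("d0.pkl","rb"))
for n,c in d.items():
    for k,m in masks(c["frame"]).items():
        for b,st in blobs(m):
            cn=max(cv2.findContours(b.astype(np.uint8),0,1)[0],key=len)
            e=cv2.fitEllipse(cv2.convexHull(cn)) if len(cn)>5 else None
            t=tip(b)
            print(n,k,st,"ell",np.round(e[0],1),np.round(e[1],1),"rim@.02",onz(c,e[0],.02).round(4),"tip",np.round(t,1),"@.0875",onz(c,t[:2],.0875).round(4))
c=d["top"]; f=c["frame"][225:285,255:315]
g=cv2.cvtColor(f,cv2.COLOR_RGB2HSV);m=(g[...,1]<60)&(g[...,2]>90)
b=max(blobs(m),key=lambda q:q[1][4])[0];cn=max(cv2.findContours(b.astype(np.uint8),0,1)[0],key=len)
e=cv2.fitEllipse(cv2.convexHull(cn));print("grey",e,onz(c,(e[0][0]+255,e[0][1]+225),.02))
for nm,uv,z in(("glue top",(248,159),.094),("mug top",(151,140),.085)):print(nm,onz(c,uv,z))
E
```

```text
side red [274 131  13  31 315] ell [279.7 145.8] [14.9 31.8] rim@.02 [ 0.6524 -0.15  ] tip [280.  138.    6.4] @.0875 [ 0.6258 -0.1062]
side red [360 133  32  27 427] ell [375.2 145.9] [26.8 33. ] rim@.02 [ 0.4697 -0.2629] tip [373.9 153.8   5. ] @.0875 [ 0.4439 -0.1637]
side blue [383  94  58  15 525] ell [410.8 101. ] [12.2 65.9] rim@.02 [ 0.4593 -0.4646] tip [409.3 100.9   5. ] @.0875 [ 0.4445 -0.3655]
side blue [263 152  33  27 426] ell [279.2 164. ] [28.7 33.1] rim@.02 [ 0.6232 -0.0997] tip [277.6 172.9   4.2] @.0875 [ 0.5783 -0.019 ]
side blue [  0 245  12  15  72] ell [  4.6 252.2] [ 6.1 18.2] rim@.02 [0.9259 0.3522] tip [  1.5 249.8   3. ] @.0875 [0.8669 0.3627]
side blue [220 294  19  33 485] ell [229.7 309.7] [18.9 34.5] rim@.02 [0.5164 0.2313] tip [228.8 303.8   9. ] @.0875 [0.4994 0.248 ]
side green [377 112  12  11 102] ell [382.4 116.8] [10.6 11.6] rim@.02 [ 0.4956 -0.3684] tip [382.2 116.6   5.2] @.0875 [ 0.4747 -0.2814]
side green [212 305  45  45 873] ell [234.1 327.3] [43.2 45.8] rim@.02 [0.4929 0.2522] tip [239.3 339.5   6.4] @.0875 [0.4552 0.2843]
top red [345 154
[... 560 characters left out ...]
l [542.2 261.1] [19.2 96.8] rim@.02 [ 0.4539 -0.4495] tip [537.4 251.4   8. ] @.0875 [ 0.4683 -0.4054]
top blue [140 230  17  16 202] ell [147.9 237.1] [15.4 16.2] rim@.02 [0.5049 0.2699] tip [148.  236.8   7.6] @.0875 [0.4994 0.2461]
top green [141 225  39  37 566] ell [160. 243.] [36.5 38.4] rim@.02 [0.4935 0.2466] tip [161.4 255.6   5.2] @.0875 [0.467  0.2218]
top green [452 242  15  15 179] ell [458.9 249. ] [14.4 15.4] rim@.02 [ 0.4772 -0.3029] tip [459.  249.    7.2] @.0875 [ 0.4735 -0.2777]
grey ((28.094167709350586, 27.379261016845703), (40.069602966308594, 40.44302749633789), 106.66667175292969) [0.4740937  0.01678997]
glue top [0.63181825 0.07399505]
mug top [0.67227014 0.24858537]
```

Call:
servo_tool:
  rows:
    - [0, -0.095, -0.07, 0.014, 0]
    - [0, -0.095, -0.07, 0.014, 0]
    - [0, -0.095, -0.07, 0.014, 0]
    - [0, -0.095, -0.07, 0.014, 0]
    - [0, -0.095, -0.07, 0.014, 0]
  force: 20

```text
t: 0.52
eef_pos: [0.273, 0.519, 0.2011]
tool_rot: [0.118, 0.993, -0.0, -0.0]
contact_force: [0.4, 0.5, 0.4]
width: 0.0878
```

Call:
servo_tool:
  rows:
    - [0, -0.095, -0.07, 0.014, 0]
    - [0, -0.095, -0.07, 0.014, 0]
    - [0, -0.095, -0.07, 0.014, 0]
    - [0, -0.095, -0.07, 0.014, 0]
    - [0, -0.095, -0.07, 0.014, 0]

```text
t: 0.93
eef_pos: [0.3868, 0.3835, 0.1803]
tool_rot: [0.118, 0.993, -0.0, -0.0]
contact_force: [1.0, 0.2, -0.4]
width: 0.0875
```

Call:
servo_tool:
  rows:
    - [0, -0.095, -0.07, 0.014, 0]
    - [0, -0.095, -0.07, 0.014, 0]
    - [0, -0.095, -0.07, 0.014, 0]
    - [0, -0.095, -0.07, 0.014, 0]
    - [0, 0, 0, 0, 0]

```text
t: 1.35
eef_pos: [0.4814, 0.2691, 0.1631]
tool_rot: [0.123, 0.992, -0.002, 0.001]
contact_force: [0.2, -1.4, 0.3]
width: 0.0878
```

```bash
cat > go.py <<'E'
import sys
from plant import *
from h import *
s=get_state();print("t",s["t"],"pos",s["eef_pos"].round(4) if hasattr(s["eef_pos"],"round") else s["eef_pos"],"w",round(s["width"],4),"f",np.round(s["contact_force"],1))
print("quat",np.round(s["tool_rot"],4),"q",np.round(s["joint_pos"],2))
x,y,z=map(float,sys.argv[1:4]);print("togo units",togo(s,(x,y),z).round(4))
E
python3 go.py .4994 .247 .16
```

```text
t 1.35 pos [0.4814 0.2691 0.1631] w 0.0878 f [ 0.2 -1.4  0.3]
quat [ 1.231e-01  9.924e-01 -1.900e-03  9.000e-04] q [-0.77  0.34  0.18  1.92 -0.07  0.88  0.77]
togo units [-0.076  -0.0567  0.0107]
```

Call:
servo_tool:
  rows:
    - [0, -0.076, -0.057, 0.01, 0]
    - [0, 0, 0, 0.08, 0]
    - [0, 0, 0, 0.08, 0]
    - [0, 0, 0, 0.08, 0]
    - [0, 0, 0, 0.08, 0]

```text
t: 1.77
eef_pos: [0.4952, 0.2548, 0.0638]
tool_rot: [0.118, 0.993, 0.0, -0.0]
contact_force: [-0.4, 0.2, -0.3]
width: 0.0878
```

```bash
python3 go.py .4994 .247 .038
```

```text
t 1.7667 pos [0.4952 0.2548 0.0638] w 0.0878 f [-0.4  0.2 -0.3]
quat [ 1.183e-01  9.930e-01  1.000e-04 -0.000e+00] q [-0.71  0.49  0.15  1.98 -0.11  0.68  0.85]
togo units [-0.0197 -0.0219  0.0858]
```

Call:
servo_tool:
  rows:
    - [0, -0.02, -0.022, 0.04, 0]
    - [0, 0, 0, 0.045, 0]
    - [0, 0, 0, 0, 0]

```text
t: 2.02
eef_pos: [0.4986, 0.2452, 0.0372]
tool_rot: [0.119, 0.993, -0.002, -0.002]
contact_force: [-0.3, -0.0, -0.3]
width: 0.0875
```

```bash
python3 go.py .4994 .247 .038; python3 - <<'E'
from plant import *
import cv2
c=camera("side");cv2.imwrite("pics/s1.png",cv2.resize(c["frame"][230:390,120:340,::-1],None,fx=3,fy=3))
E
```

```text
t 2.0167 pos [0.4986 0.2452 0.0372] w 0.0875 f [-0.3 -0.  -0.3]
quat [ 0.1186  0.9929 -0.0016 -0.0016] q [-0.68  0.54  0.14  1.99 -0.12  0.63  0.88]
togo units [-0.0013  0.0066 -0.0029]
```

View pics/s1.png

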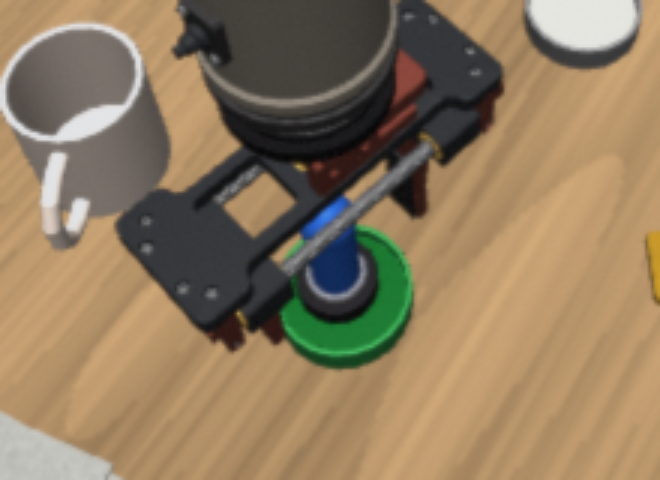

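The open fingers straddle the blue handle, which is centred at about (335,240) in the crop. The green tin is clear of the fingers. Closing now.

Call:
servo_tool:
  rows:
    - [1, 0, 0, 0, 0]
    - [1, 0, 0, 0, 0]
    - [1, 0, 0, 0, 0]
    - [1, 0, 0, 0, 0]
    - [1, 0, 0, 0, 0]
  force: 20

```text
t: 2.48
eef_pos: [0.4999, 0.2473, 0.04]
tool_rot: [0.118, 0.993, 0.0, 0.0]
contact_force: [0.1, 0.8, -0.2]
width: 0.0579
```

Call:
servo_tool:
  rows:
    - [1, 0, 0, 0, 0]
    - [1, 0, 0, 0, 0]
    - [1, 0, 0, -0.03, 0]
    - [1, 0, 0, -0.05, 0]
    - [1, 0, 0, -0.08, 0]

```text
t: 2.9
eef_pos: [0.4983, 0.2462, 0.0867]
tool_rot: [0.118, 0.993, -0.001, -0.001]
contact_force: [0.5, 0.3, 0.2]
width: 0.0279
```

Call:
servo_tool:
  rows:
    - [1, 0, 0, -0.08, 0]
    - [1, 0, 0, -0.08, 0]
    - [1, 0, 0, -0.08, 0]
    - [1, 0, 0, 0, 0]
    - [1, 0, 0, 0, 0]

```text
t: 3.32
eef_pos: [0.5004, 0.2474, 0.1611]
tool_rot: [0.118, 0.993, 0.001, 0.001]
contact_force: [0.1, -0.7, -1.4]
width: 0.028
```

```bash
python3 go.py .474 .017 .16
```

```text
t 3.3167 pos [0.5004 0.2474 0.1611] w 0.028 f [ 0.1 -0.7 -1.4]
quat [0.1182 0.993  0.0011 0.0012] q [-0.72  0.36  0.18  1.91 -0.08  0.88  0.84]
togo units [-0.0946 -0.7673  0.0018]
```

The fingers were slower than I allowed for, about 6 mm per row, so the grip may be on the ball end. I'll look before moving.

```bash
python3 - <<'E'
from plant import *
import cv2
c=camera("side");cv2.imwrite("pics/s2.png",cv2.resize(c["frame"][200:390,100:340,::-1],None,fx=3,fy=3))
E
```

```text
(no output)
```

View pics/s2.png

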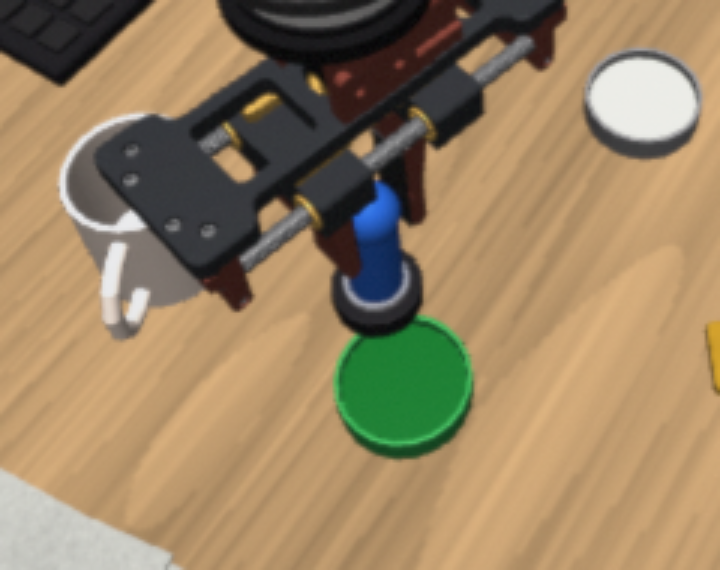

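The stamp hangs upright in the fingers, with its ball at crop (377,207) and its foot at (377,305). The green tin is empty. I'll work out how high it hangs.

```bash
cat >> h.py <<'E'
def ballz(c,col,near,win=60):
    for b,st in blobs(masks(c["frame"])[col]):
        t=tip(b)
        if np.hypot(t[0]-near[0],t[1]-near[1])<win:
            yield t
def tri(o1,d1,o2,d2):
    A=np.c_[d1,-d2];k=np.linalg.lstsq(A,o2-o1,rcond=None)[0];p,q=o1+k[0]*d1,o2+k[1]*d2
    return (p+q)/2,np.linalg.norm(p-q)
E
python3 - <<'E'
from plant import *
from h import *
s=get_state();c=camera("side")
for t in ballz(c,"blue",(226,269)):
    o,d=ray(c,*t[:2]);x,y=s["eef_pos"][:2]
    n=np.array([d[0],d[1]]);k=np.dot(n,np.array([x,y])-o[:2])/n.dot(n);print(np.round(t,1),(o+k*d).round(4),s["eef_pos"])
t=camera("top");
for b,st in blobs(masks(t["frame"])["green"]):
    cn=max(cv2.findContours(b.astype(np.uint8),0,1)[0],key=len);e=cv2.fitEllipse(cv2.convexHull(cn));print("green",e[1],onz(t,e[0],.02).round(4))
E
```

```text
[226.  278.9   7. ] [0.4983 0.2458 0.1576] [0.49950569 0.2469758  0.15967464]
green (16.65656852722168, 34.26088333129883) [0.4895 0.2281]
green (14.370620727539062, 15.575303077697754) [ 0.4772 -0.3025]
```

Call:
servo_tool:
  rows:
    - [1, -0.006, -0.05, 0, 0]
    - [1, -0.012, -0.1, 0, 0]
    - [1, -0.012, -0.1, 0, 0]
    - [1, -0.012, -0.1, 0, 0]
    - [1, -0.012, -0.1, 0, 0]

```text
t: 3.88
eef_pos: [0.4824, 0.1092, 0.1584]
tool_rot: [0.118, 0.993, -0.001, -0.001]
contact_force: [-0.1, 0.0, -0.9]
width: 0.028
```

Call:
servo_tool:
  rows:
    - [1, -0.012, -0.1, 0, 0]
    - [1, -0.012, -0.1, 0, 0]
    - [1, -0.01, -0.07, 0, 0]
    - [1, -0.006, -0.047, 0, 0]
    - [1, 0, 0, 0, 0]

```text
t: 4.3
eef_pos: [0.4713, 0.012, 0.1586]
tool_rot: [0.121, 0.993, -0.001, -0.001]
contact_force: [0.4, 0.1, -0.9]
width: 0.0283
```

```bash
python3 go.py .474 .017 .085; python3 - <<'E'
from plant import *
import cv2
from h import *
c=camera("side");cv2.imwrite("pics/s3.png",cv2.resize(c["frame"][130:300,220:440,::-1],None,fx=3,fy=3))
t=camera("top");s=get_state()
print([ (np.round(q,1)) for q in ballz(t,"blue",(284,250),80)],[np.round(q,1) for q in ballz(c,"blue",(314,200),80)])
E
```

```text
t 4.3 pos [0.4713 0.012  0.1586] w 0.0283 f [ 0.4  0.1 -0.9]
quat [ 0.1211  0.9926 -0.001  -0.001 ] q [-0.4   0.23  0.28  2.11 -0.08  0.82  1.26]
togo units [-0.0051  0.0188  0.2451]
[] [array([276.8, 172.5,   4.2]), array([321., 194.,   6.])]
```

View pics/s3.png

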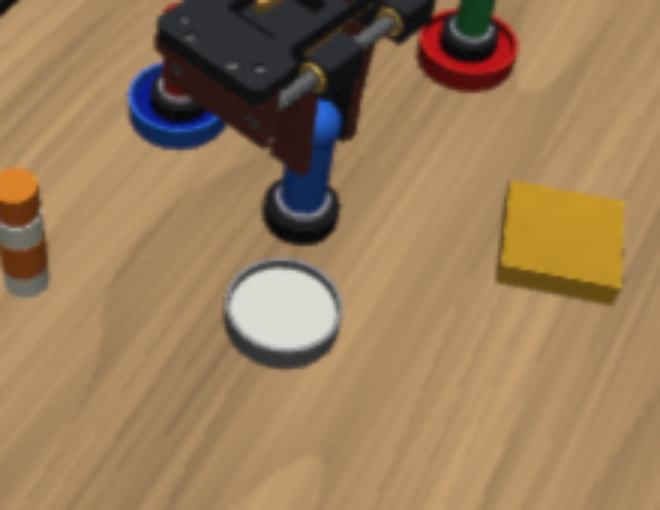

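The stamp hangs from its ball with a slight lean of about 6°. Ball at crop (322,120), foot at (300,215), dish centred at (283,308). Lowering in steps and watching the force.

Call:
servo_tool:
  rows:
    - [1, 0, 0.01, 0.06, 0]
    - [1, 0, 0, 0.07, 0]
    - [1, 0, 0, 0.06, 0]
    - [1, 0, 0, 0.03, 0]
    - [1, 0, 0, 0, 0]

```text
t: 4.82
eef_pos: [0.4723, 0.0204, 0.0914]
tool_rot: [0.117, 0.993, -0.001, -0.002]
contact_force: [0.1, -0.1, -1.1]
width: 0.0282
```

Call:
servo_tool:
  rows:
    - [1, 0, 0, 0, 0]
    - [1, 0, 0, 0, 0]

```text
t: 4.98
eef_pos: [0.4745, 0.02, 0.094]
tool_rot: [0.118, 0.993, 0.0, 0.001]
contact_force: [0.2, 1.2, -0.1]
width: 0.0279
```

```bash
python3 go.py .471 .016 .069; python3 - <<'E'
from plant import *
import cv2
from h import *
c=camera("side");cv2.imwrite("pics/s4.png",cv2.resize(c["frame"][150:270,240:390,::-1],None,fx=4,fy=4))
E
```

```text
t 4.9833 pos [0.4745 0.02   0.094 ] w 0.0279 f [ 0.2  1.2 -0.1]
quat [1.179e-01 9.930e-01 2.000e-04 5.000e-04] q [-0.39  0.34  0.25  2.15 -0.13  0.67  1.29]
togo units [ 0.0082 -0.0158  0.0835]
```

View pics/s4.png

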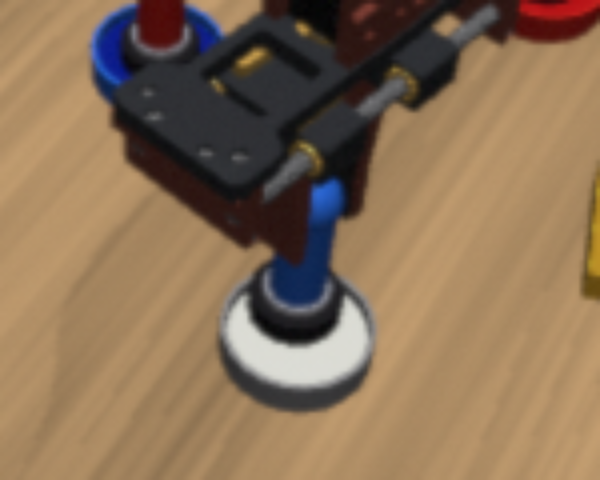

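The foot is over the dish, crop (297,305) against a dish centre of (297,335). Continuing down.

Call:
servo_tool:
  rows:
    - [1, 0.004, -0.014, 0.03, 0]
    - [1, 0, 0, 0.02, 0]
    - [1, 0, 0, 0, 0]

```text
t: 5.28
eef_pos: [0.4707, 0.0154, 0.0774]
tool_rot: [0.118, 0.993, -0.0, -0.001]
contact_force: [-0.4, 0.5, -0.0]
width: 0.0278
```

Call:
servo_tool:
  rows:
    - [1, 0, 0, 0.012, 0]
    - [1, 0, 0, 0.008, 0]
    - [1, 0, 0, 0, 0]

```text
t: 5.53
eef_pos: [0.4718, 0.0159, 0.0721]
tool_rot: [0.118, 0.993, 0.0, -0.0]
contact_force: [-0.5, -0.9, -0.5]
width: 0.0282
```

```bash
python3 go.py .471 .016 .069; python3 - <<'E'
from plant import *
import cv2
from h import *
c=camera("side");cv2.imwrite("pics/s5.png",cv2.resize(c["frame"][150:270,240:390,::-1],None,fx=4,fy=4))
E
```

```text
t 5.5333 pos [0.4718 0.0159 0.0721] w 0.0282 f [-0.5 -0.9 -0.5]
quat [ 0.1181  0.993   0.     -0.    ] q [-0.37  0.37  0.24  2.17 -0.15  0.61  1.32]
togo units [ 0.0026 -0.0002  0.0103]
```

View pics/s5.png

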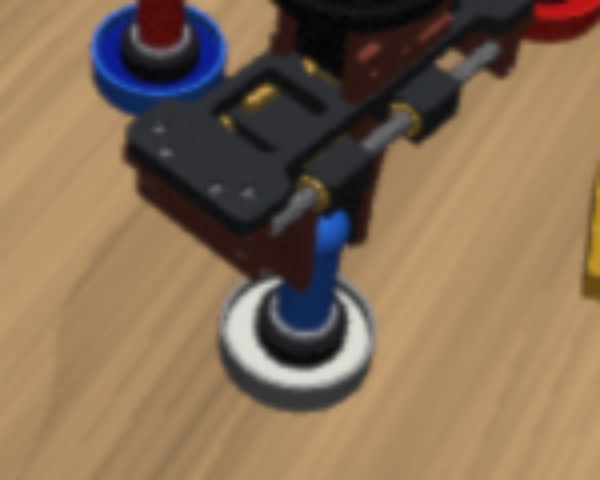

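The foot is at (302,333), almost down and still leaning a little. Small steps until contact.

Call:
servo_tool:
  rows:
    - [1, 0, 0, 0.005, 0]
    - [1, 0, 0, 0.005, 0]
    - [1, 0, 0, 0, 0]
    - [1, 0, 0, 0, 0]

```text
t: 5.92
eef_pos: [0.4734, 0.0171, 0.0711]
tool_rot: [0.118, 0.993, 0.001, 0.001]
contact_force: [-2.0, 2.8, 17.1]
width: 0.0279
```

Call:
servo_tool:
  rows:
    - [1, 0, 0, 0.005, 0]
    - [1, 0, 0, 0, 0]
    - [1, 0, 0, 0, 0]

```text
t: 6.17
eef_pos: [0.4739, 0.0172, 0.07]
tool_rot: [0.118, 0.993, 0.001, 0.002]
contact_force: [-4.3, 3.5, 20.0]
width: 0.0281
```

Call:
servo_tool:
  rows:
    - [1, 0, 0, 0.005, 0]
    - [1, 0, 0, 0, 0]
    - [1, 0, 0, 0, 0]

```text
t: 6.42
eef_pos: [0.4746, 0.0171, 0.0688]
tool_rot: [0.118, 0.993, 0.001, 0.003]
contact_force: [-2.1, 2.8, 21.4]
width: 0.028
```

Call:
servo_tool:
  rows:
    - [1, 0, 0, -0.006, 0]
    - [0, 0, 0, 0, 0]
    - [0, 0, 0, 0, 0]
    - [0, 0, 0, 0, 0]
    - [0, 0, 0, 0, 0]

```text
t: 6.83
eef_pos: [0.4713, 0.0157, 0.0678]
tool_rot: [0.118, 0.993, -0.0, -0.0]
contact_force: [-0.1, 0.3, -0.0]
width: 0.0509
```

Call:
servo_tool:
  rows:
    - [0, 0, 0, 0, 0]
    - [0, 0, 0, -0.05, 0]
    - [0, 0, 0, -0.1, 0]
    - [0, 0, 0, -0.1, 0]
    - [0, 0, 0, -0.05, 0]

```text
t: 7.25
eef_pos: [0.4727, 0.0156, 0.1607]
tool_rot: [0.118, 0.993, 0.0, 0.001]
contact_force: [1.2, 0.7, 0.4]
width: 0.0843
```

```bash
python3 go.py .474 -.279 .16; python3 - <<'E'
from plant import *
import cv2
from h import *
c=camera("side");cv2.imwrite("pics/s6.png",cv2.resize(c["frame"][100:300,200:440,::-1],None,fx=3,fy=3))
E
```

```text
t 7.25 pos [0.4727 0.0156 0.1607] w 0.0843 f [1.2 0.7 0.4]
quat [1.184e-01 9.930e-01 4.000e-04 1.300e-03] q [-0.41  0.22  0.28  2.11 -0.08  0.82  1.26]
togo units [-0.235  -0.9536  0.002 ]
```

View pics/s6.png

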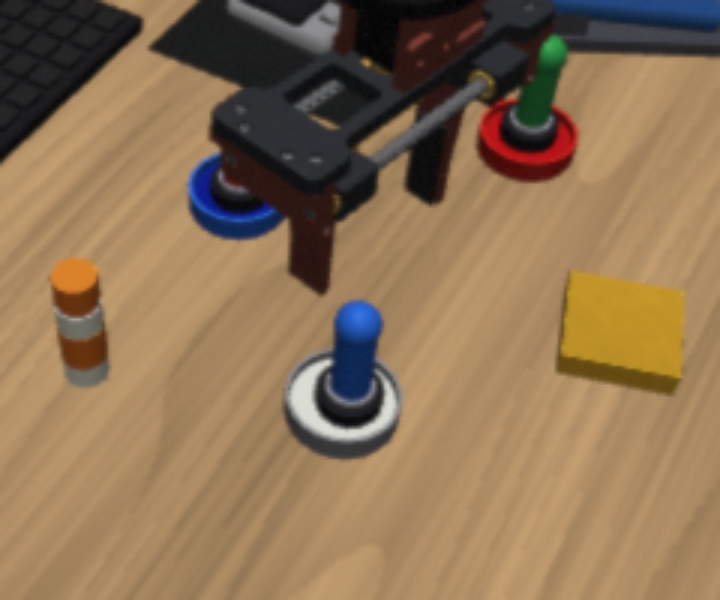

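The blue stamp stands upright in the grey dish (foot 350,395). Next is green.

Call:
servo_tool:
  rows:
    - [0, -0.015, -0.06, 0, 0]
    - [0, -0.03, -0.12, 0, 0]
    - [0, -0.03, -0.12, 0, 0]
    - [0, -0.03, -0.12, 0, 0]
    - [0, -0.03, -0.12, 0, 0]

```text
t: 7.72
eef_pos: [0.4725, -0.1526, 0.1577]
tool_rot: [0.118, 0.993, 0.0, -0.0]
contact_force: [1.1, 0.7, -0.5]
width: 0.0879
```

Call:
servo_tool:
  rows:
    - [0, -0.03, -0.12, 0, 0]
    - [0, -0.03, -0.12, 0, 0]
    - [0, -0.025, -0.11, 0, 0]
    - [0, -0.015, -0.06, 0, 0]
    - [0, 0, 0, 0, 0]

```text
t: 8.13
eef_pos: [0.4719, -0.283, 0.1578]
tool_rot: [0.121, 0.993, -0.001, -0.0]
contact_force: [-1.0, -0.3, 0.2]
width: 0.0877
```

Call:
servo_tool:
  rows:
    - [0, 0, 0, 0, 0]

```text
t: 8.22
eef_pos: [0.4726, -0.2786, 0.1574]
tool_rot: [0.119, 0.993, -0.0, -0.001]
contact_force: [0.1, 1.4, -0.7]
width: 0.0876
```

```bash
python3 go.py .474 -.279 .038; python3 - <<'E'
from plant import *
from h import *
c=camera("top");t=camera("side")
# blue ball standing in grey, both views
for n,c,near in(("top",c,(281,248)),("side",t,(319,207))):
    for q in ballz(c,"blue",near,30): print(n,np.round(q,1),onz(c,q[:2],.0875).round(4))
E
```

```text
t 8.2167 pos [ 0.4726 -0.2786  0.1574] w 0.0876 f [ 0.1  1.4 -0.7]
quat [ 1.194e-01  9.928e-01 -0.000e+00 -6.000e-04] q [ 0.09  0.36  0.41  1.95 -0.19  0.87  1.93]
togo units [-5.400e-03 -2.000e-04  3.981e-01]
top [282.7 251.7   7.8] [0.4719 0.0155]
side [319.  207.5   7.2] [0.472 0.015]
```

Call:
servo_tool:
  rows:
    - [0, -0.004, 0, 0.06, 0]
    - [0, 0, 0, 0.1, 0]
    - [0, 0, 0, 0.1, 0]
    - [0, 0, 0, 0.1, 0]
    - [0, 0, 0, 0.036, 0]

```text
t: 8.73
eef_pos: [0.4728, -0.2747, 0.0358]
tool_rot: [0.117, 0.993, 0.001, -0.003]
contact_force: [-0.0, -0.1, 0.1]
width: 0.088
```

Call:
servo_tool:
  rows:
    - [0.4, 0, 0, 0, 0]
    - [0.4, 0, 0, 0, 0]
    - [0.4, 0, 0, 0, 0]

```text
t: 8.98
eef_pos: [0.4757, -0.2782, 0.0408]
tool_rot: [0.118, 0.993, -0.0, 0.001]
contact_force: [0.3, 0.0, 0.3]
width: 0.0714
```

```bash
python3 go.py .474 -.279 .038
```

```text
t 8.9833 pos [ 0.4757 -0.2782  0.0408] w 0.0714 f [0.3 0.  0.3]
quat [ 1.178e-01  9.930e-01 -2.000e-04  1.100e-03] q [ 0.16  0.54  0.33  2.01 -0.29  0.63  2.01]
togo units [ 0.0048 -0.004   0.0095]
```

Call:
servo_tool:
  rows:
    - [1, 0, 0, 0.006, 0]
    - [1, 0, 0, 0, 0]
    - [1, 0, 0, 0, 0]
    - [1, 0, 0, 0, 0]
    - [1, 0, 0, 0, 0]
  force: 25

```text
t: 9.4
eef_pos: [0.4747, -0.2782, 0.0379]
tool_rot: [0.118, 0.993, -0.0, 0.0]
contact_force: [-0.1, 1.0, 0.7]
width: 0.0376
```

Call:
servo_tool:
  rows:
    - [1, 0, 0, 0, 0]
    - [1, 0, 0, 0, 0]
    - [1, 0, 0, 0, 0]
    - [1, 0, 0, 0, 0]
    - [1, 0, 0, 0, 0]

```text
t: 9.82
eef_pos: [0.4745, -0.278, 0.0375]
tool_rot: [0.118, 0.993, 0.0, -0.0]
contact_force: [0.4, -0.7, 0.5]
width: 0.028
```

```bash
python3 go.py .474 -.279 .038
```

```text
t 9.8167 pos [ 0.4745 -0.278   0.0375] w 0.028 f [ 0.4 -0.7  0.5]
quat [ 0.1181  0.993   0.     -0.    ] q [ 0.16  0.55  0.33  2.01 -0.29  0.63  2.02]
togo units [ 0.0008 -0.0036 -0.0016]
```

Call:
servo_tool:
  rows:
    - [1, 0, 0, -0.04, 0]
    - [1, 0, 0, -0.1, 0]
    - [1, 0, 0, -0.1, 0]
    - [1, 0, 0, -0.1, 0]
    - [1, 0, 0, -0.08, 0]

```text
t: 10.23
eef_pos: [0.4746, -0.2786, 0.1664]
tool_rot: [0.118, 0.993, -0.0, 0.001]
contact_force: [0.5, -0.4, -0.4]
width: 0.0275
```

Call:
servo_tool:
  rows:
    - [1, 0, 0, 0, 0]
    - [1, 0.012, 0.06, 0, 0]
    - [1, 0.024, 0.115, 0, 0]
    - [1, 0.024, 0.115, 0, 0]
    - [1, 0.024, 0.115, 0, 0]

```text
t: 10.65
eef_pos: [0.4778, -0.153, 0.1636]
tool_rot: [0.119, 0.993, -0.0, -0.0]
contact_force: [0.6, 0.7, -1.0]
width: 0.0278
```

```bash
python3 go.py .493 .249 .16; python3 - <<'E'
from plant import *
import cv2
from h import *
c=camera("side");cv2.imwrite("pics/s7.png",cv2.resize(c["frame"][30:280,200:500,::-1],None,fx=2,fy=2))
t=camera("top")
for b,st in blobs(masks(t["frame"])["red"]):
    cn=max(cv2.findContours(b.astype(np.uint8),0,1)[0],key=len);e=cv2.fitEllipse(cv2.convexHull(cn));print("red",st,e[1],onz(t,e[0],.02).round(4))
E
```

```text
t 10.65 pos [ 0.4778 -0.153   0.1636] w 0.0278 f [ 0.6  0.7 -1. ]
quat [ 1.189e-01  9.929e-01 -0.000e+00 -2.000e-04] q [-0.14  0.27  0.38  2.04 -0.14  0.85  1.66]
togo units [0.2672 1.3141 0.0118]
red [346 154  16  17 191] (14.652116775512695, 16.229740142822266) [ 0.6435 -0.1176]
```

View pics/s7.png

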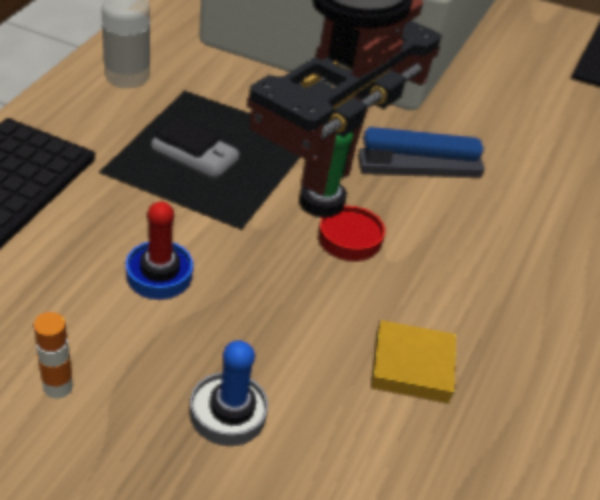

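The green stamp is held at its handle, upright, with its foot at (322,195). The red tin is empty at (352,232).

Call:
servo_tool:
  rows:
    - [1, 0.024, 0.115, 0, 0]
    - [1, 0.024, 0.115, 0, 0]
    - [1, 0.024, 0.115, 0, 0]
    - [1, 0.024, 0.115, 0, 0]
    - [1, 0.024, 0.115, 0, 0]

```text
t: 11.17
eef_pos: [0.4836, 0.0229, 0.1637]
tool_rot: [0.119, 0.993, -0.0, -0.0]
contact_force: [0.6, -0.1, -1.1]
width: 0.0281
```

Call:
servo_tool:
  rows:
    - [1, 0.024, 0.115, 0, 0]
    - [1, 0.024, 0.115, 0, 0]
    - [1, 0.024, 0.115, 0, 0]
    - [1, 0.024, 0.115, 0, 0]
    - [1, 0.024, 0.115, 0, 0]

```text
t: 11.58
eef_pos: [0.4893, 0.1991, 0.1636]
tool_rot: [0.119, 0.993, -0.0, -0.0]
contact_force: [0.7, -0.1, -0.2]
width: 0.028
```

Call:
servo_tool:
  rows:
    - [1, 0.01, 0.06, 0, 0]
    - [1, 0, 0.02, 0, 0]
    - [1, 0, 0, 0, 0]
    - [1, 0, 0, 0, 0]

```text
t: 11.92
eef_pos: [0.4923, 0.2204, 0.1633]
tool_rot: [0.119, 0.993, -0.001, -0.0]
contact_force: [0.1, -1.0, -0.9]
width: 0.0276
```

```bash
python3 go.py .493 .249 .048; python3 - <<'E'
from plant import *
from h import *
t=camera("top")
for b,st in blobs(masks(t["frame"])["red"]):
    cn=max(cv2.findContours(b.astype(np.uint8),0,1)[0],key=len);e=cv2.fitEllipse(cv2.convexHull(cn));print("red",st,e[1],onz(t,e[0],.02).round(4))
E
```

```text
t 11.9167 pos [0.4923 0.2204 0.1633] w 0.0276 f [ 0.1 -1.  -0.9]
quat [ 1.189e-01  9.929e-01 -7.000e-04 -2.000e-04] q [-0.71  0.33  0.21  1.95 -0.09  0.87  0.88]
togo units [0.0202 0.0939 0.3842]
red [345 154  17  16 190] (14.99046802520752, 15.842520713806152) [ 0.6437 -0.1174]
red [ 422  233   41   40 1287] (38.98919677734375, 41.78762435913086) [ 0.4715 -0.2722]
```

Call:
servo_tool:
  rows:
    - [1, 0.01, 0.047, 0, 0]
    - [1, 0.01, 0.047, 0, 0]
    - [1, 0, 0, 0.08, 0]
    - [1, 0, 0, 0.08, 0]
    - [1, 0, 0, 0.08, 0]

```text
t: 12.38
eef_pos: [0.4933, 0.2528, 0.0912]
tool_rot: [0.118, 0.993, 0.001, 0.001]
contact_force: [0.4, -0.2, -0.3]
width: 0.0278
```

Call:
servo_tool:
  rows:
    - [1, 0, 0, 0.08, 0]
    - [1, 0, 0, 0.03, 0]
    - [1, 0, 0, 0, 0]
    - [1, 0, 0, 0, 0]

```text
t: 12.72
eef_pos: [0.4931, 0.2516, 0.0588]
tool_rot: [0.118, 0.993, -0.0, -0.0]
contact_force: [1.0, -0.3, -0.1]
width: 0.0275
```

```bash
python3 go.py .493 .249 .038; python3 - <<'E'
from plant import *
import cv2
c=camera("side");cv2.imwrite("pics/s8.png",cv2.resize(c["frame"][250:370,170:320,::-1],None,fx=4,fy=4))
E
```

```text
t 12.7167 pos [0.4931 0.2516 0.0588] w 0.0275 f [ 1.  -0.3 -0.1]
quat [ 1.18e-01  9.93e-01 -0.00e+00 -1.00e-04] q [-0.72  0.5   0.17  1.99 -0.13  0.67  0.87]
togo units [-0.0017 -0.0086  0.0694]
```

View pics/s8.png

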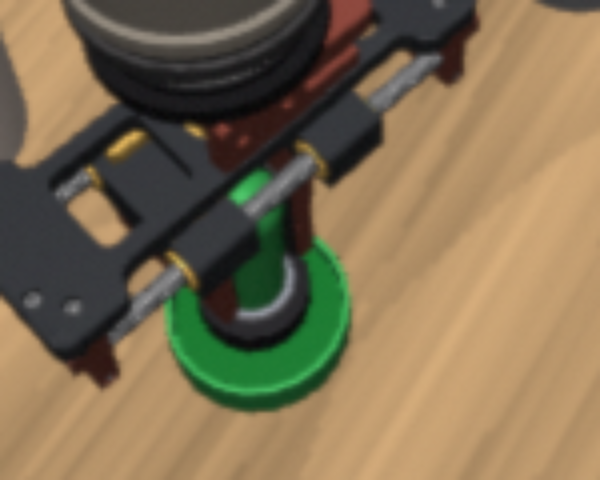

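The foot at (255,300) sits over the green tin, centred at (258,315). Continuing down.

Call:
servo_tool:
  rows:
    - [1, 0, -0.006, 0.03, 0]
    - [1, 0, 0, 0.025, 0]
    - [1, 0, 0, 0.005, 0]
    - [1, 0, 0, 0, 0]
    - [1, 0, 0, 0, 0]

```text
t: 13.18
eef_pos: [0.4925, 0.2493, 0.0406]
tool_rot: [0.118, 0.993, -0.0, -0.0]
contact_force: [-0.2, -0.7, 0.1]
width: 0.0279
```

Call:
servo_tool:
  rows:
    - [1, 0, 0, 0.006, 0]
    - [1, 0, 0, 0.005, 0]
    - [1, 0, 0, 0, 0]
    - [1, 0, 0, 0, 0]

```text
t: 13.52
eef_pos: [0.4928, 0.2495, 0.0375]
tool_rot: [0.118, 0.993, 0.0, 0.0]
contact_force: [0.4, 0.8, 1.7]
width: 0.028
```

Touching. Release and lift.

Call:
servo_tool:
  rows:
    - [1, 0, 0, 0.003, 0]
    - [1, 0, 0, 0, 0]
    - [0, 0, 0, 0, 0]
    - [0, 0, 0, 0, 0]
    - [0, 0, 0, 0, 0]

```text
t: 13.93
eef_pos: [0.4923, 0.2492, 0.0362]
tool_rot: [0.118, 0.993, -0.0, -0.0]
contact_force: [0.5, 0.4, 0.6]
width: 0.0439
```

Call:
servo_tool:
  rows:
    - [0, 0, 0, 0, 0]
    - [0, 0, 0, 0, 0]
    - [0, 0, 0, 0, 0]
    - [0, 0, 0, 0, 0]
    - [0, 0, 0, -0.04, 0]

```text
t: 14.35
eef_pos: [0.4911, 0.2486, 0.0469]
tool_rot: [0.118, 0.993, -0.001, -0.001]
contact_force: [-0.2, -1.3, -0.6]
width: 0.0775
```

Call:
servo_tool:
  rows:
    - [0, 0, 0, -0.1, 0]
    - [0, 0, 0, -0.1, 0]
    - [0, 0, 0, -0.1, 0]
    - [0, 0, 0, -0.1, 0]
    - [0, 0, 0, 0, 0]

```text
t: 14.77
eef_pos: [0.4958, 0.2509, 0.1751]
tool_rot: [0.118, 0.993, 0.003, 0.004]
contact_force: [1.1, -0.2, 0.3]
width: 0.0878
```

```bash
python3 go.py .626 -.107 .16
```

```text
t 14.7667 pos [0.4958 0.2509 0.1751] w 0.0878 f [ 1.1 -0.2  0.3]
quat [0.1185 0.9929 0.0034 0.0038] q [-0.75  0.33  0.2   1.91 -0.09  0.9   0.83]
togo units [-0.7022 -1.0577  0.0468]
```

Call:
servo_tool:
  rows:
    - [0, -0.04, -0.058, 0, 0]
    - [0, -0.06, -0.09, 0, 0]
    - [0, -0.06, -0.09, 0, 0]
    - [0, -0.06, -0.09, 0, 0]
    - [0, -0.06, -0.09, 0, 0]

```text
t: 15.18
eef_pos: [0.545, 0.1063, 0.1689]
tool_rot: [0.118, 0.993, 0.0, 0.0]
contact_force: [0.5, 0.8, 0.4]
width: 0.0875
```

Call:
servo_tool:
  rows:
    - [0, -0.06, -0.09, 0, 0]
    - [0, -0.06, -0.09, 0, 0]
    - [0, -0.06, -0.09, 0, 0]
    - [0, -0.06, -0.09, 0, 0]
    - [0, -0.06, -0.09, 0, 0]

```text
t: 15.6
eef_pos: [0.6008, -0.0461, 0.1689]
tool_rot: [0.118, 0.993, 0.0, 0.0]
contact_force: [0.1, 0.2, -0.3]
width: 0.0875
```

Call:
servo_tool:
  rows:
    - [0, -0.06, -0.09, 0.02, 0]
    - [0, -0.06, -0.09, 0.02, 0]
    - [0, 0, 0, 0, 0]
    - [0, 0, 0, 0, 0]

```text
t: 15.93
eef_pos: [0.6225, -0.1081, 0.1563]
tool_rot: [0.12, 0.993, -0.0, -0.0]
contact_force: [-0.0, 0.6, -0.0]
width: 0.088
```

```bash
python3 go.py .626 -.107 .038;  python3 - <<'E'
from plant import *
from h import *
c=camera("top");t=camera("side")
for n,c,near in(("top",c,(148,237)),("side",t,(230,304))):
    for q in ballz(c,"green",near,30): print(n,np.round(q,1),onz(c,q[:2],.0875).round(4))
E
```

```text
t 15.9333 pos [ 0.6225 -0.1081  0.1563] w 0.088 f [-0.   0.6 -0. ]
quat [ 1.202e-01  9.928e-01 -5.000e-04 -3.000e-04] q [-0.15  0.49  0.31  1.74 -0.17  0.94  1.55]
togo units [-0.0106  0.0066  0.3942]
top [145.  241.5   7. ] [0.4913 0.251 ]
side [231.7 307.7   8.8] [0.4921 0.2509]
```

Green stands at (0.492, 0.251) against the pad at (0.493, 0.249), with its ball at the upright height in both views. Descending on red.

Call:
servo_tool:
  rows:
    - [0, -0.01, 0.005, 0.06, 0]
    - [0, 0, 0, 0.1, 0]
    - [0, 0, 0, 0.1, 0]
    - [0, 0, 0, 0.1, 0]
    - [0, 0, 0, 0.03, 0]

```text
t: 16.45
eef_pos: [0.6234, -0.1017, 0.0356]
tool_rot: [0.117, 0.993, 0.001, -0.003]
contact_force: [-0.9, 0.5, -0.2]
width: 0.0879
```

Call:
servo_tool:
  rows:
    - [0.4, 0, 0, 0, 0]
    - [0.4, 0, 0, 0, 0]
    - [0.4, 0, 0, 0, 0]
    - [0.4, 0, 0, 0, 0]

```text
t: 16.78
eef_pos: [0.6277, -0.1048, 0.0415]
tool_rot: [0.118, 0.993, 0.0, 0.002]
contact_force: [0.4, 0.0, -0.7]
width: 0.0647
```

```bash
python3 go.py .626 -.107 .038
```

```text
t 16.7833 pos [ 0.6277 -0.1048  0.0415] w 0.0647 f [ 0.4  0.  -0.7]
quat [1.18e-01 9.93e-01 1.00e-04 1.70e-03] q [-0.12  0.64  0.26  1.8  -0.23  0.73  1.6 ]
togo units [ 0.0037 -0.0086  0.0116]
```

Call:
servo_tool:
  rows:
    - [1, 0.002, -0.008, 0.008, 0]
    - [1, 0, 0, 0, 0]
    - [1, 0, 0, 0, 0]
    - [1, 0, 0, 0, 0]
    - [1, 0, 0, 0, 0]

```text
t: 17.2
eef_pos: [0.6251, -0.107, 0.0371]
tool_rot: [0.118, 0.993, 0.0, 0.0]
contact_force: [0.3, 1.1, -0.3]
width: 0.0313
```

Call:
servo_tool:
  rows:
    - [1, 0, 0, 0, 0]
    - [1, 0, 0, 0, 0]
    - [1, 0, 0, 0, 0]
    - [1, 0, 0, 0, 0]

```text
t: 17.53
eef_pos: [0.6252, -0.107, 0.037]
tool_rot: [0.118, 0.993, 0.0, 0.0]
contact_force: [0.4, 0.2, 1.3]
width: 0.0279
```

Call:
servo_tool:
  rows:
    - [1, 0, 0, 0, 0]

```text
t: 17.62
eef_pos: [0.6251, -0.107, 0.037]
tool_rot: [0.118, 0.993, 0.0, 0.0]
contact_force: [-0.5, 0.8, 1.8]
width: 0.0275
```

```bash
python3 go.py .4715 -.2722 .16
```

```text
t 17.6167 pos [ 0.6251 -0.107   0.037 ] w 0.0275 f [-0.5  0.8  1.8]
quat [1.181e-01 9.930e-01 0.000e+00 1.000e-04] q [-0.11  0.64  0.26  1.8  -0.23  0.73  1.6 ]
togo units [ 0.3686 -0.6555 -0.41  ]
```

Call:
servo_tool:
  rows:
    - [1, 0, 0, -0.04, 0]
    - [1, 0, 0, -0.08, 0]
    - [1, 0, 0, -0.08, 0]
    - [1, 0, 0, -0.08, 0]
    - [1, 0.01, -0.02, -0.03, 0]

```text
t: 18.03
eef_pos: [0.6231, -0.1114, 0.1339]
tool_rot: [0.117, 0.993, 0.0, 0.003]
contact_force: [0.7, 0.1, 0.1]
width: 0.0277
```

Call:
servo_tool:
  rows:
    - [1, 0.04, -0.07, 0, 0]
    - [1, 0.05, -0.09, 0, 0]
    - [1, 0.05, -0.09, 0, 0]
    - [1, 0.05, -0.09, 0, 0]
    - [1, 0.05, -0.09, 0, 0]

```text
t: 18.45
eef_pos: [0.5186, -0.2218, 0.1298]
tool_rot: [0.118, 0.993, -0.0, -0.0]
contact_force: [0.6, -1.0, 0.2]
width: 0.0279
```

Call:
servo_tool:
  rows:
    - [1, 0.05, -0.09, 0, 0]
    - [1, 0.04, -0.07, 0, 0]
    - [1, 0.03, -0.045, 0, 0]
    - [1, 0, 0, 0, 0]
    - [1, 0, 0, 0, 0]

```text
t: 18.87
eef_pos: [0.4701, -0.2726, 0.1299]
tool_rot: [0.119, 0.993, 0.0, -0.0]
contact_force: [1.0, -0.2, -0.6]
width: 0.0273
```

```bash
python3 go.py .4705 -.2722 .048; python3 - <<'E'
from plant import *
import cv2
from h import *
c=camera("side");cv2.imwrite("pics/s9.png",cv2.resize(c["frame"][60:260,240:480,::-1],None,fx=3,fy=3))
t=camera("top")
for b,st in blobs(masks(t["frame"])["blue"]):
    cn=max(cv2.findContours(b.astype(np.uint8),0,1)[0],key=len);e=cv2.fitEllipse(cv2.convexHull(cn));print("blue",st,np.round(e[1],1),onz(t,e[0],.02).round(4))
E
```

```text
t 18.8667 pos [ 0.4701 -0.2726  0.1299] w 0.0273 f [ 1.  -0.2 -0.6]
quat [ 1.193e-01  9.929e-01  1.000e-04 -1.000e-04] q [ 0.14  0.39  0.34  1.98 -0.18  0.81  1.91]
togo units [-0.0012  0.0015  0.2731]
blue [   0    3   51   63 2288] [65.5 80.3] [0.924  0.5467]
blue [ 330  153   38   37 1100] [36.9 37.5] [ 0.6257 -0.1075]
blue [275 244  16  17 208] [15.8 16.6] [0.4748 0.0179]
blue [548 283  12  17 129] [10.4 24.7] [ 0.4074 -0.4668]
```

View pics/s9.png

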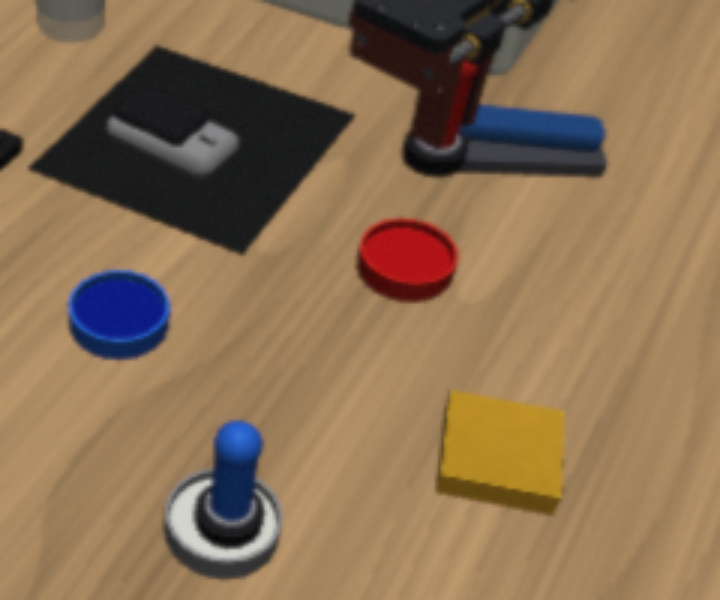

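The red stamp hangs above the red tin, with its foot at (435,150) and the tin at (408,260). The blue tin is empty at (0.626,-0.107).

Call:
servo_tool:
  rows:
    - [1, 0, 0, 0.06, 0]
    - [1, 0, 0, 0.08, 0]
    - [1, 0, 0, 0.08, 0]
    - [1, 0, 0, 0.05, 0]
    - [1, 0, 0, 0.015, 0]

```text
t: 19.38
eef_pos: [0.4706, -0.2697, 0.0419]
tool_rot: [0.117, 0.993, 0.001, -0.002]
contact_force: [0.1, -0.2, -1.1]
width: 0.0277
```

Call:
servo_tool:
  rows:
    - [1, 0, 0, 0, 0]
    - [1, 0, 0, 0, 0]
    - [1, 0, 0, 0, 0]

```text
t: 19.63
eef_pos: [0.4721, -0.272, 0.0455]
tool_rot: [0.118, 0.993, -0.0, 0.001]
contact_force: [-0.5, 0.2, -0.8]
width: 0.0276
```

```bash
python3 go.py .4705 -.2722 .037
```

```text
t 19.6333 pos [ 0.4721 -0.272   0.0455] w 0.0276 f [-0.5  0.2 -0.8]
quat [ 1.178e-01  9.930e-01 -2.000e-04  9.000e-04] q [ 0.18  0.52  0.29  2.02 -0.24  0.63  1.96]
togo units [ 0.0052 -0.0018  0.0282]
```

Call:
servo_tool:
  rows:
    - [1, 0, 0, 0.012, 0]
    - [1, 0, 0, 0.01, 0]
    - [1, 0, 0, 0.004, 0]
    - [1, 0, 0, 0, 0]
    - [1, 0, 0, 0, 0]

```text
t: 20.05
eef_pos: [0.4713, -0.272, 0.037]
tool_rot: [0.118, 0.993, 0.0, 0.0]
contact_force: [0.7, 1.5, 2.0]
width: 0.0275
```

Call:
servo_tool:
  rows:
    - [1, 0, 0, 0.003, 0]
    - [1, 0, 0, 0, 0]
    - [1, 0, 0, 0, 0]

```text
t: 20.3
eef_pos: [0.4719, -0.2721, 0.0369]
tool_rot: [0.118, 0.993, 0.0, 0.001]
contact_force: [-1.8, 2.4, 10.9]
width: 0.0279
```

Contact. Release, lift and go to blue.

Call:
servo_tool:
  rows:
    - [1, 0, 0, -0.002, 0]
    - [0, 0, 0, 0, 0]
    - [0, 0, 0, 0, 0]
    - [0, 0, 0, 0, 0]
    - [0, 0, 0, 0, 0]

```text
t: 20.72
eef_pos: [0.4708, -0.272, 0.0361]
tool_rot: [0.118, 0.993, 0.0, -0.0]
contact_force: [0.7, -0.1, -0.7]
width: 0.0507
```

Call:
servo_tool:
  rows:
    - [0, 0, 0, 0, 0]
    - [0, 0, 0, 0, 0]
    - [0, 0, 0, 0, 0]
    - [0, 0, 0, -0.04, 0]
    - [0, 0, 0, -0.1, 0]

```text
t: 21.13
eef_pos: [0.4686, -0.2707, 0.0764]
tool_rot: [0.118, 0.993, 0.001, -0.003]
contact_force: [-0.3, -0.1, 0.8]
width: 0.0842
```

Call:
servo_tool:
  rows:
    - [0, 0, 0, -0.1, 0]
    - [0, 0, 0, -0.1, 0]
    - [0, 0, 0, -0.07, 0]
    - [0, 0, 0, 0, 0]
    - [0, 0, 0, 0, 0]

```text
t: 21.55
eef_pos: [0.4718, -0.2723, 0.1611]
tool_rot: [0.118, 0.993, -0.0, 0.002]
contact_force: [-0.2, -0.1, -0.8]
width: 0.0881
```

```bash
python3 go.py .472 .0155 .16
```

```text
t 21.55 pos [ 0.4718 -0.2723  0.1611] w 0.0881 f [-0.2 -0.1 -0.8]
quat [ 1.181e-01  9.930e-01 -2.000e-04  1.700e-03] q [ 0.12  0.34  0.36  1.95 -0.16  0.87  1.89]
togo units [0.2244 0.9328 0.0027]
```

Call:
servo_tool:
  rows:
    - [0, 0.015, 0.06, 0, 0]
    - [0, 0.03, 0.12, 0, 0]
    - [0, 0.03, 0.12, 0, 0]
    - [0, 0.03, 0.12, 0, 0]
    - [0, 0.03, 0.12, 0, 0]

```text
t: 21.97
eef_pos: [0.4682, -0.1034, 0.1582]
tool_rot: [0.118, 0.993, -0.0, -0.001]
contact_force: [0.7, 0.7, -0.6]
width: 0.0881
```

Call:
servo_tool:
  rows:
    - [0, 0.03, 0.12, 0, 0]
    - [0, 0.03, 0.12, 0, 0]
    - [0, 0.02, 0.1, 0, 0]
    - [0, 0.01, 0.053, 0, 0]
    - [0, 0, 0, 0, 0]

```text
t: 22.38
eef_pos: [0.4702, 0.0202, 0.1583]
tool_rot: [0.115, 0.993, 0.0, -0.001]
contact_force: [-0.4, -0.9, -0.7]
width: 0.0881
```

Call:
servo_tool:
  rows:
    - [0, 0, 0, 0, 0]
    - [0, 0, 0, 0, 0]

```text
t: 22.55
eef_pos: [0.4704, 0.0147, 0.1586]
tool_rot: [0.119, 0.993, -0.001, -0.001]
contact_force: [-0.6, 0.3, 0.8]
width: 0.0875
```

```bash
python3 go.py .472 .0155 .038; python3 - <<'E'
from plant import *
from h import *
c=camera("top");t=camera("side")
for n,c,near in(("top",c,(455,250)),("side",t,(380,120))):
    for q in ballz(c,"red",near,35): print(n,np.round(q,1),onz(c,q[:2],.0875).round(4))
cv2.imwrite("pics/s10.png",cv2.resize(t["frame"][60:260,240:480,::-1],None,fx=3,fy=3))
E
```

```text
t 22.55 pos [0.4704 0.0147 0.1586] w 0.0875 f [-0.6  0.3  0.8]
quat [ 1.187e-01  9.929e-01 -5.000e-04 -8.000e-04] q [-0.36  0.22  0.23  2.11 -0.07  0.82  1.24]
togo units [-0.0053  0.0043  0.4021]
top [456.6 249.8   8. ] [ 0.4722 -0.2736]
side [377.5 135.2   5.6] [ 0.4596 -0.2193]
```

View pics/s10.png

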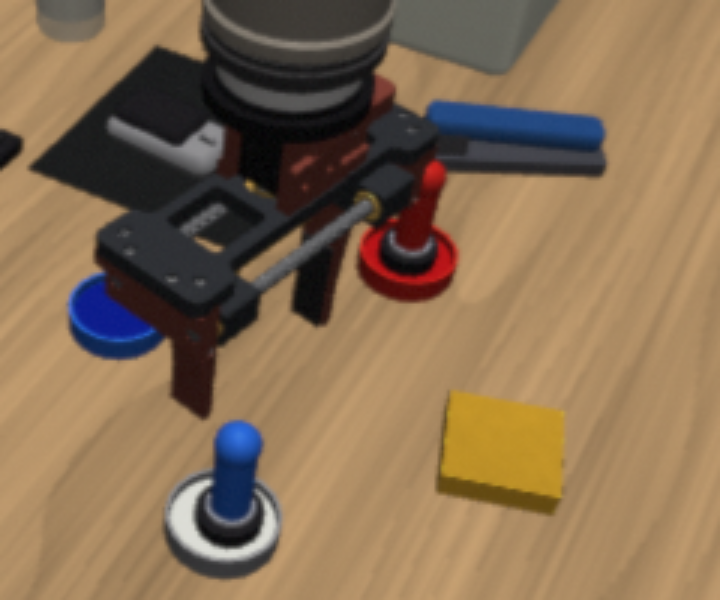

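The red stamp stands flat in the red tin (foot 408,250). The open gripper is above the blue stamp. 12 pictures viewed so far. Picking up blue.

Call:
servo_tool:
  rows:
    - [0, -0.005, 0.003, 0.06, 0]
    - [0, 0, 0, 0.1, 0]
    - [0, 0, 0, 0.1, 0]
    - [0, 0, 0, 0.1, 0]
    - [0, 0, 0, 0.036, 0]

```text
t: 23.07
eef_pos: [0.4705, 0.0148, 0.0373]
tool_rot: [0.119, 0.993, -0.001, -0.002]
contact_force: [0.2, -0.2, -0.1]
width: 0.0877
```

Call:
servo_tool:
  rows:
    - [0.4, 0, 0, 0, 0]
    - [0.4, 0, 0, 0, 0]
    - [0.4, 0, 0, 0, 0]
    - [0.4, 0, 0, 0, 0]

```text
t: 23.4
eef_pos: [0.4738, 0.0162, 0.0417]
tool_rot: [0.119, 0.993, 0.0, 0.001]
contact_force: [-0.8, -0.4, -0.4]
width: 0.0646
```

```bash
python3 go.py .472 .0155 .038
```

```text
t 23.4 pos [0.4738 0.0162 0.0417] w 0.0646 f [-0.8 -0.4 -0.4]
quat [1.185e-01 9.929e-01 3.000e-04 1.100e-03] q [-0.32  0.43  0.18  2.18 -0.15  0.54  1.31]
togo units [ 0.0053 -0.0036  0.0124]
```

Call:
servo_tool:
  rows:
    - [1, 0.002, -0.002, 0.01, 0]
    - [1, 0, 0, 0, 0]
    - [1, 0, 0, 0, 0]
    - [1, 0, 0, 0, 0]
    - [1, 0, 0, 0, 0]

```text
t: 23.82
eef_pos: [0.4721, 0.0161, 0.0377]
tool_rot: [0.118, 0.993, 0.0, 0.0]
contact_force: [0.1, -1.3, 0.3]
width: 0.0311
```

Call:
servo_tool:
  rows:
    - [1, 0, 0, 0, 0]
    - [1, 0, 0, 0, 0]
    - [1, 0, 0, 0, 0]
    - [1, 0, 0, 0, 0]
    - [1, 0, 0, 0, 0]

```text
t: 24.23
eef_pos: [0.4722, 0.0161, 0.0376]
tool_rot: [0.118, 0.993, 0.0, 0.0]
contact_force: [1.1, 1.0, 2.5]
width: 0.0279
```

```bash
python3 go.py .6255 -.107 .13
```

```text
t 24.2333 pos [0.4722 0.0161 0.0376] w 0.0279 f [1.1 1.  2.5]
quat [1.181e-01 9.930e-01 1.000e-04 1.000e-04] q [-0.31  0.44  0.18  2.18 -0.15  0.53  1.31]
togo units [-0.5932 -0.2789 -0.3078]
```

Call:
servo_tool:
  rows:
    - [1, 0, 0, -0.04, 0]
    - [1, 0, 0, -0.08, 0]
    - [1, 0, 0, -0.08, 0]
    - [1, 0, 0, -0.08, 0]
    - [1, -0.02, -0.01, -0.03, 0]

```text
t: 24.65
eef_pos: [0.4777, 0.0123, 0.1329]
tool_rot: [0.118, 0.993, 0.001, 0.001]
contact_force: [1.1, 0.8, -1.0]
width: 0.0279
```

Call:
servo_tool:
  rows:
    - [1, -0.06, -0.03, 0, 0]
    - [1, -0.08, -0.037, 0, 0]
    - [1, -0.08, -0.037, 0, 0]
    - [1, -0.08, -0.037, 0, 0]
    - [1, -0.08, -0.037, 0, 0]

```text
t: 25.07
eef_pos: [0.5761, -0.0682, 0.1295]
tool_rot: [0.118, 0.993, -0.0, -0.0]
contact_force: [0.3, -0.8, -0.8]
width: 0.0277
```

Call:
servo_tool:
  rows:
    - [1, -0.08, -0.037, 0, 0]
    - [1, -0.06, -0.03, 0, 0]
    - [1, -0.05, -0.024, 0, 0]
    - [1, 0, 0, 0, 0]
    - [1, 0, 0, 0, 0]

```text
t: 25.48
eef_pos: [0.6241, -0.1077, 0.1292]
tool_rot: [0.119, 0.993, -0.0, -0.001]
contact_force: [-0.3, 1.0, -0.3]
width: 0.0274
```

```bash
python3 go.py .6255 -.107 .048
```

```text
t 25.4833 pos [ 0.6241 -0.1077  0.1292] w 0.0274 f [-0.3  1.  -0.3]
quat [ 1.188e-01  9.929e-01 -2.000e-04 -8.000e-04] q [-0.12  0.52  0.26  1.76 -0.16  0.89  1.54]
togo units [-0.0045  0.0037  0.2707]
```

Call:
servo_tool:
  rows:
    - [1, -0.003, 0.002, 0.06, 0]
    - [1, 0, 0, 0.08, 0]
    - [1, 0, 0, 0.08, 0]
    - [1, 0, 0, 0.04, 0]
    - [1, 0, 0, 0.01, 0]

```text
t: 25.9
eef_pos: [0.6228, -0.1052, 0.0468]
tool_rot: [0.118, 0.993, 0.0, -0.003]
contact_force: [-0.3, -0.5, 0.2]
width: 0.0278
```

Call:
servo_tool:
  rows:
    - [1, 0, 0, 0, 0]
    - [1, 0, 0, 0, 0]
    - [1, 0, 0, 0, 0]

```text
t: 26.15
eef_pos: [0.6264, -0.1065, 0.051]
tool_rot: [0.118, 0.993, 0.0, 0.001]
contact_force: [0.6, 0.5, -1.3]
width: 0.028
```

```bash
python3 go.py .6255 -.107 .038; python3 - <<'E'
from plant import *
import cv2
c=camera("side");cv2.imwrite("pics/s11.png",cv2.resize(c["frame"][90:230,210:390,::-1],None,fx=4,fy=4))
E
```

```text
t 26.15 pos [ 0.6264 -0.1065  0.051 ] w 0.028 f [ 0.6  0.5 -1.3]
quat [1.181e-01 9.930e-01 1.000e-04 1.200e-03] q [-0.09  0.62  0.23  1.8  -0.19  0.75  1.57]
togo units [ 0.0028 -0.0022  0.0432]
```

View pics/s11.png

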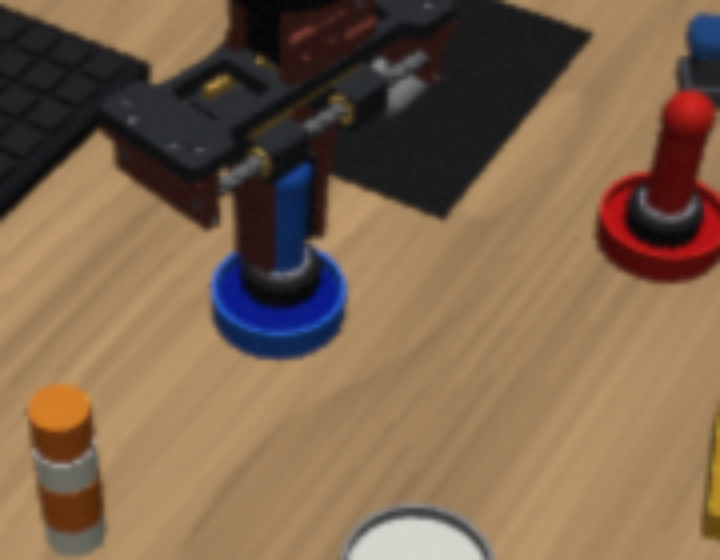

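The blue stamp's foot at (282,272) is centred over the blue tin (280,295). Lowering.

Call:
servo_tool:
  rows:
    - [1, 0, 0, 0.02, 0]
    - [1, 0, 0, 0.015, 0]
    - [1, 0, 0, 0.005, 0]
    - [1, 0, 0, 0, 0]
    - [1, 0, 0, 0, 0]

```text
t: 26.62
eef_pos: [0.6257, -0.1064, 0.0377]
tool_rot: [0.118, 0.993, 0.0, 0.0]
contact_force: [-1.4, 0.0, 3.1]
width: 0.0277
```

Call:
servo_tool:
  rows:
    - [1, 0, 0, 0.004, 0]
    - [1, 0, 0, 0, 0]
    - [1, 0, 0, 0, 0]

```text
t: 26.87
eef_pos: [0.6263, -0.1065, 0.0377]
tool_rot: [0.118, 0.993, 0.0, 0.001]
contact_force: [-2.5, 0.9, 11.2]
width: 0.0275
```

Call:
servo_tool:
  rows:
    - [1, 0, 0, -0.002, 0]
    - [0, 0, 0, 0, 0]
    - [0, 0, 0, 0, 0]
    - [0, 0, 0, 0, 0]
    - [0, 0, 0, 0, 0]

```text
t: 27.28
eef_pos: [0.6251, -0.1065, 0.0365]
tool_rot: [0.118, 0.993, -0.0, -0.0]
contact_force: [-0.9, 0.4, -0.1]
width: 0.0511
```

Call:
servo_tool:
  rows:
    - [0, 0, 0, 0, 0]
    - [0, 0, 0, 0, 0]
    - [0, 0, 0, 0, 0]
    - [0, 0, 0, 0, 0]
    - [0, 0, 0, -0.04, 0]

```text
t: 27.7
eef_pos: [0.6238, -0.1062, 0.0473]
tool_rot: [0.118, 0.993, -0.0, -0.002]
contact_force: [0.5, 1.6, 0.2]
width: 0.0843
```

Call:
servo_tool:
  rows:
    - [0, 0, 0, -0.1, 0]
    - [0, 0, 0, -0.1, 0]
    - [0, 0, 0, -0.1, 0]
    - [0, 0, 0, -0.1, 0]
    - [0, 0, 0, -0.1, 0]

```text
t: 28.12
eef_pos: [0.6253, -0.1066, 0.2015]
tool_rot: [0.118, 0.993, 0.0, 0.0]
contact_force: [0.6, 0.9, 0.5]
width: 0.0877
```

Call:
servo_tool:
  rows:
    - [0, -0.08, 0, -0.05, 0]
    - [0, -0.1, 0, 0, 0]
    - [0, -0.1, 0, 0, 0]
    - [0, 0, 0, 0, 0]
    - [0, 0, 0, 0, 0]

```text
t: 28.53
eef_pos: [0.7076, -0.1265, 0.2141]
tool_rot: [0.118, 0.993, -0.0, -0.0]
contact_force: [-0.7, 0.6, -0.7]
width: 0.0879
```

```bash
python3 - <<'E'
from plant import *
from h import *
for n in("side","top"):
    c=camera(n);cv2.imwrite(f"pics/{n}E.png",c["frame"][:,:,::-1])
    for k,m in masks(c["frame"]).items():
        for b,st in blobs(m):
            q=tip(b);print(n,k,st[4],np.round(q,1),onz(c,q[:2],.0875).round(4))
E
```

```text
side red 726 [380.8 122.8   6. ] [ 0.4694 -0.2604]
side blue 528 [409.3 100.9   5. ] [ 0.4444 -0.3656]
side blue 739 [280.  154.5   6.4] [ 0.6005 -0.0645]
side blue 72 [  2.4 250.6   3. ] [0.8642 0.363 ]
side green 1044 [231.5 308.    8.6] [0.492  0.2514]
top blue 2310 [37.2 40.8 13.2] [0.8686 0.4713]
top blue 787 [353.  161.7   8.8] [ 0.6257 -0.1074]
top green 783 [145.5 241.5   7. ] [0.4913 0.2501]
```

View pics/sideE.png

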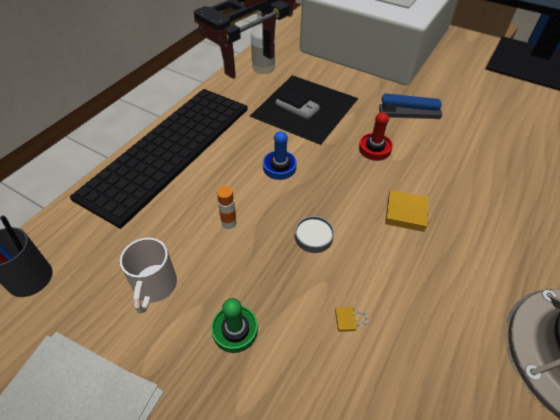

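View pics/topE.png

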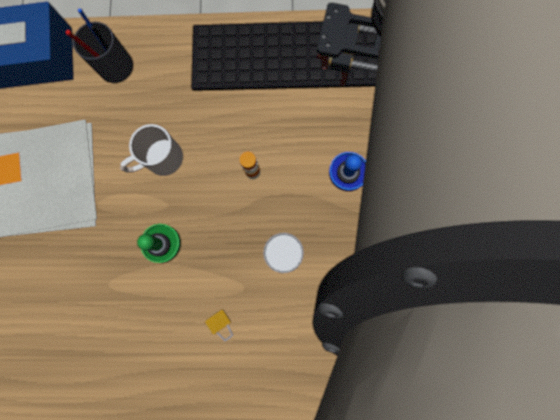

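Each stamp stands upright in its own tin: blue (280,163), red (376,146), green (235,327) in the side view. The dish is empty, and the glue stick and mug look unmoved at (228,207) and (150,270). Handing in.

```bash
python3 -c "
from plant import *
print(hand_in())"
```

```text
the job is handed in; nothing more can be done
None
```

The job is done and handed in: all three stamps stand upright and flat in the tins of their own colour, and the grey dish is empty again. It took about 29 s of robot time.

**Moves:** The blue stamp went to the grey dish, green to the green tin, red to the red tin, and then blue to the blue tin. I lowered each one until the force showed contact, at most about 21 N, before opening the gripper.

**Last checks:**
- **Position:** From the camera views, blue and green are within about 2–3 mm of their tin centres. Red was within about 2 mm when measured just after placing.
- **Other objects:** The glue stick and mug look unmoved in the pictures; I compared them by eye only.

**Failed or disagreed:**
- **First grip:** On the first lift I started before the fingers had fully closed, so blue was held by its ball end and hung about 6° off upright. It stood upright once set down, and I gripped it at mid-handle for its last move.
- **Side view:** Its ball readings for red and blue came out several centimetres off (red about 1–5 cm, blue about 5 cm). Handle and tin are now the same colour and merge in the mask, so I set those readings aside.
- **Red at the end:** The arm hid the red stamp in the final top view. Its last check there is the side picture, where it stands upright in its tin.

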